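# Put the drying tray back in order

## Robot

A 7-joint arm with a two-finger parallel gripper is mounted at the origin on the work surface. World frame = base frame: x ahead of the robot, y to its left, z up, the work surface at z = 0. Lengths are in m, angles in rad, forces in N, time in s.
With the tool pointing down it reaches from about 0.425 to 0.875 m from the base axis. Payload 4.7 kg.
Tool frame: the origin (TCP) lies midway between the tips of the shut fingers; the grasp point (between the pads) lies 19 mm behind it (env.grip_depth is the distance from the TCP to the grasp point, in m); z points along the fingers, y is the direction in which the jaws open and shut (so a half turn about z gives the same grasp; the last joint's range is limited). The gripper opens to 87 mm and grips with 3 to 60 N. Pads are 19 mm wide; open, the fingers measure 117 mm over their backs; the gripper's body (75 mm by 190 mm) begins 51 mm behind the grasp point.
Start: joints at [-1.172, 0.321, -0.07, 1.45, 0.023, 1.371, -0.057], TCP at [0.244, 0.602, 0.223] pointing down, gripper open.
Joint ranges: [-2.86, 2.86], [-0.3, 2.09], [-1.38, 1.24], [0.06, 2.45], [-1.56, 4.7], [0.09, 2.05], [-2.69, 2.69]. Speed limits (rad/s): [2.57, 2.57, 3.14, 3.14, 3.14, 3.14, 3.14].

## Interface

Orientations are given as a rotation vector (axis times angle).
In Python, from station import env gives the robot as it stands.
- The arm moves only by the shell command python3 -m jog 'ROWS' [FORCE]. ROWS is JSON, a list of rows, each a list of 5 numbers: the shift along the tool's x, y, z in mm, then the turn about the tool's z in degrees, then the closure in counts, from 0 (fully open) to 255 (shut). A call has 1 to 20 rows; each row is the pose to reach, as a shift and turn from the pose commanded when the call began, along the tool's axes at that moment; what a row does not reach only later rows make up. A row lasts 1/10 s, in which the tool goes at most 50 mm and 8.59 degrees, less where a joint would pass 70% of its speed; a pose out of reach is approached as far as the arm can. A call with a gripper value outside its range is refused whole. The fingers move at their own pace and stop on an object; FORCE is the grip in N (left out, the last holds). Time passes only in rows, so rows that repeat a pose let the fingers close. It gives the time, the measured TCP pose, the force and the opening at its end, in the units of the state.
- env.state(): the state, without advancing time (a new reading comes with each control period).
- env.snapshot(name): name is "side" or "top"; returns the picture (400x640x3 uint8, red, green, blue); there is no depth.
- env.camera_params(name): a dict with "K" (3x3 intrinsics, pixels), "extrinsics" (4x4, takes a point from camera to world coordinates). Camera axes: x right, y down, z forward; pixel columns grow to the right and rows downward; lengths in m; the calibration is good to about 2 mm. A picture is of the moment at which its call begins. camera_params takes no time and is no camera call.
- env.job_done(): hands the job in, once; it reports no verdict.
The state is a dict: "time": time; "joints": joint angles; "qvel": joint speeds; "joint_efforts": joint torques, N m; "ee_pos": TCP position; "ee_rot": TCP orientation; "force": force on the tool from outside, world axes, zero at the start; "moment": the same for the moment, N m; "finger_gap": finger opening in m.
Only numpy, scipy, OpenCV 4.12 (cv2) and the standard library are available. Lean on these libraries where they do the work, as an engineer would, in place of code of your own. Each camera call takes 0.05 s, during which the arm holds its last target. There are 200 camera calls.

## Task

Get the drying tray ready for the flasks: first clear every used coffee capsule out of the white tray into the grey waste caddy, then fit the steel grate by hooking its tongue under the tray's lip with the other end raised and swinging that end down until the grate lies flat and fully home. Then lay the washed flasks on the grate, each lengthwise and centred in its own cradle, the thick flask first, in the wide cradle next to the lip, then the slim one in the narrow cradle; let each settle between the rails before letting go. Some flasks and capsules may not be there today; leave everything else on the counter where it is.

Things in the scene. Friction and masses are not known exactly. Their poses are not given: they have to be found in the camera images.
- tray: white plastic drip tray, fixed, 238 mm long (x), 147 mm wide (y). Origin: centre of its underside, z up, x towards the end with the lip. Floor 4 mm up. At each end a ledge for the grate, top 38 mm up (x 93 to 113 and -113 to -103 mm), open floor between. Near wall: inner face x = -113, 46 mm tall; side walls: inner faces y = +-67.5, 44 mm tall.
- lip_edge (a point): middle of the lower inner edge of the tray's lip, at tray x 99, y 0, z 52 mm. The lip is a 6 mm thick overhang along the whole far wall (inner face x = 113), over the far ledge, leaving a slot 14 mm high and 14 mm deep for the tongue. Tray inside length 226 mm, wall to wall.
- grate: slotted steel grate, loose, about 380 g, starts flat on the counter. Origin: centre of its underside, z up, x towards the tongue. Plate 6 mm thick, 130 mm wide (y), x from -110 to 90 mm, then the tongue. At x = 0 stands a fin handle 12 mm thick (x), 50 mm long (y), top 40 mm above the underside. Home: flat on both ledges of the tray, tongue under the lip.
- tongue (a point): middle of the lower edge of the tip of the grate's tongue (grate x 110, y 0, z 0). The tongue, x 90 to 110 mm, is 90 mm wide and 6 mm thick. The grate is 220 mm long in all, too long to drop in flat past the lip: it goes in tongue first, tilted 0.1 to 0.2 rad with the other end up.
- far_cradle (a point): where the origin of the thick flask comes to rest in the wide cradle (grate x 54, y 0, z 31.4 mm). The cradle is two rails along y, 84 mm long, 4 mm thick, 30 mm apart, tops 14 mm above the grate's underside; the flask lies along the grate's y
- near_cradle (a point): where the origin of the slim flask comes to rest in the narrow cradle (grate x -56, y 0, z 27.8 mm). The cradle is two rails along y, 84 mm long, 4 mm thick, 23 mm apart, tops 14 mm above the grate's underside; the flask lies along the grate's y
- big_flask: thick steel flask lying on the mat (3 mm thick): round body 46 mm thick, 120 mm long, with a square 46 mm white cap (24 mm long, 64 to 88 mm from the origin) that keeps it from rolling on a flat surface; about 200 g. Origin: on the axis, mid-length of the round body; x along the axis to the cap. Goes in the wide cradle, nearest the lip, cap to either side. May be absent.
- slim_flask: slim steel flask lying on the mat (3 mm thick): round body 36 mm thick, 120 mm long, with a square 36 mm white cap (24 mm long, 64 to 88 mm from the origin) that keeps it from rolling on a flat surface; about 140 g. Origin: on the axis, mid-length of the round body; x along the axis to the cap. Goes in the narrow cradle, cap to either side. May be absent.
- caddy: grey waste caddy, fixed open box 140 x 140 mm, 90 mm tall, walls and floor about 4 mm. Origin: centre of its underside.
- capsule1: used coffee capsule: aluminium cup standing upside down on its 37 mm wide, 3 mm thick round rim, tapering to a rounded dome, 28 mm tall, about 18 g. Origin: centre of the rim's underside; z points from the rim to the dome. Starts on the drip tray's floor. May be absent.
- capsule2: used coffee capsule: aluminium cup standing upside down on its 37 mm wide, 3 mm thick round rim, tapering to a rounded dome, 28 mm tall, about 18 g. Origin: centre of the rim's underside; z points from the rim to the dome. Starts on the drip tray's floor. May be absent.
- capsule3: used coffee capsule: aluminium cup standing upside down on its 37 mm wide, 3 mm thick round rim, tapering to a rounded dome, 28 mm tall, about 18 g. Origin: centre of the rim's underside; z points from the rim to the dome. Starts on the drip tray's floor. May be absent.
- capsule4: used coffee capsule: aluminium cup standing upside down on its 37 mm wide, 3 mm thick round rim, tapering to a rounded dome, 28 mm tall, about 18 g. Origin: centre of the rim's underside; z points from the rim to the dome. Starts on the drip tray's floor. May be absent.
- mug: bystander, to be left alone: white mug, 78 mm across, 90 mm tall, with a handle. Origin: on or near its underside.
- coffee_jar: bystander, to be left alone: brown glass jar, 72 mm across, 110 mm tall. Origin: on or near its underside.
- shaker: bystander, to be left alone: small glass shaker, 40 mm across, 75 mm tall. Origin: on or near its underside.
- teaspoon: bystander, to be left alone: spoon lying on the counter. Origin: on or near its underside.
- sponge: bystander, to be left alone: sponge block 90 x 60 x 28 mm. Origin: on or near its underside.
Things that resemble listed ones, but are neither listed nor needed, are in the scene too. Leave any blue look-alike of the capsule2 alone.

How it is judged:
By the outcome, as a careful person would: the job done as asked, in the order asked, and still so for the second after the job is handed in, with the robot touching nothing.
Of capsule1, capsule2, capsule3, capsule4 only 3 to 4 are there at a start; the rules pass over those that are not, and their reading is None.
Of big_flask, slim_flask only 1 to 2 are there at a start; the rules pass over those that are not, and their reading is None.
At some moment in a run one of capsule1, capsule2, capsule3, capsule4, big_flask, slim_flask may be knocked a few centimetres aside while the robot is not near it.
It also fails if it takes over 210 s, if anything falls off the work surface, if the arm or the gripper's body presses on something with over 40 N, if the wrist force passes 120 N, or if a joint passes its speed limit or range.

## Working session

There is one attempt and no reset: what is moved stays moved. The work goes in short steps, Python scripts to look and compute and a shell command to move; the robot and the scene stay as the last step left them, time stands still between calls to the robot, and variables do not carry over. Pictures are saved under pics/ and viewed, about 12 in all and at most 16, crops included, and the job is handed in when it is done.

```bash
ls; mkdir -p pics
cat > h.py <<'E'
import numpy as np, cv2
from station import env
from scipy.spatial.transform import Rotation as R
def snap(n,f=None):
    im=env.snapshot(n)
    if f: cv2.imwrite('pics/'+f,cv2.cvtColor(im,cv2.COLOR_RGB2BGR))
    return im
def ray(n,u,v):
    p=env.camera_params(n);K=np.array(p['K']);T=np.array(p['extrinsics'])
    d=T[:3,:3]@np.linalg.solve(K,[u,v,1]);return T[:3,3],d
def onz(n,u,v,z):
    o,d=ray(n,u,v);return o+d*(z-o[2])/d[2]
def proj(n,P):
    p=env.camera_params(n);K=np.array(p['K']);T=np.array(p['extrinsics'])
    c=T[:3,:3].T@(np.array(P)-T[:3,3]);q=K@c;return q[:2]/q[2]
def tool():
    s=env.state();return np.array(s['ee_pos']),R.from_rotvec(s['ee_rot']).as_matrix()
E
python3 - <<'E'
from h import *
snap('top','t0.png');snap('side','s0.png')
for n in('top','side'):
    p=env.camera_params(n);print(n,np.round(p['K'],1).tolist(),np.round(p['extrinsics'],3).tolist())
s=env.state();print(s['time'],s['ee_pos'],s['ee_rot']);p,M=tool();print(M.round(3),env.grip_depth,s['force'])
E
```

```text
pics
top [[435.8, 0.0, 321.5], [0.0, 435.8, 199.3], [0.0, 0.0, 1.0]] [[0.019, -0.984, 0.175, 0.371], [-1.0, -0.022, -0.016, 0.011], [0.02, -0.175, -0.984, 1.227], [0.0, 0.0, 0.0, 1.0]]
side [[462.5, 0.0, 317.1], [0.0, 462.5, 197.2], [0.0, 0.0, 1.0]] [[0.904, -0.255, 0.342, 0.194], [-0.427, -0.559, 0.711, -0.764], [0.01, -0.789, -0.614, 0.734], [0.0, 0.0, 0.0, 1.0]]
0.1 [0.24387604 0.60200272 0.2215791 ] [-6.00623615e-01 -3.08344413e+00  2.62359801e-03]
[[-0.927  0.375 -0.001]
 [ 0.375  0.927 -0.002]
 [-0.    -0.002 -1.   ]] 0.0187 [ 0.37462822 -0.7071573  -0.2301113 ]
```

View pics/t0.png

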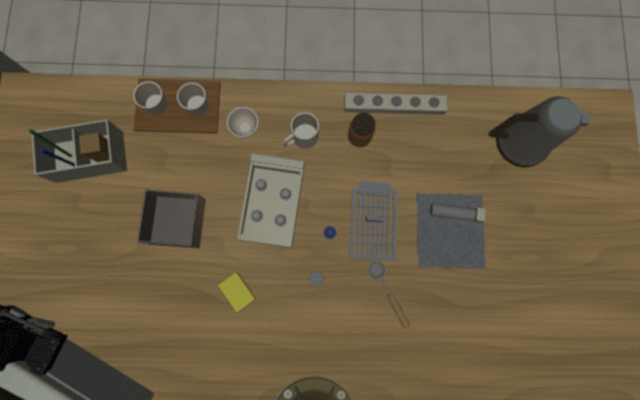

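View pics/s0.png

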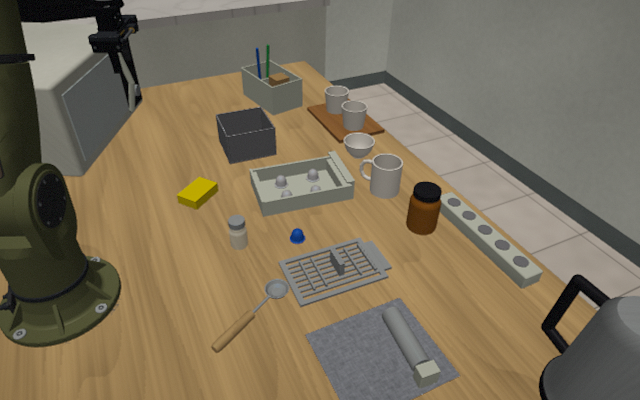

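The top view shows the tray at (270,200), with 4 capsules at (261,185), (286,194), (257,216) and (280,220). The caddy is at (171,218), the grate at (374,222), and a single flask on the mat at (455,212). Possible mix-ups:
- **Capsules:** the blue look-alike at (330,232), which I leave alone, and the shaker at (316,279).
- **Caddy:** the pen box at (80,150).

I'll check these in one close crop.

Run:
```python
from h import *
im=cv2.imread('pics/t0.png');c=im[148:274,235:495];cv2.imwrite('pics/t0c.png',cv2.resize(c,None,fx=3,fy=3,interpolation=cv2.INTER_CUBIC))
for n,u,v,z in [('cap',261,185,.025),('cap',286,194,.025),('cap',257,216,.025),('cap',280,220,.025),('traynl',239,239,.046),('traynr',292,247,.046),('trayfl',251,156,.058),('trayfr',304,161,.058),('caddy',171,218,.09),('flask',455,212,.021),('flaskend',432,211,.02),('capend',486,214,.02),('grate',374,222,.006)]:
    print(n,onz('top',u,v,z).round(3))
```

```text
cap [0.622 0.162 0.025]
cap [0.598 0.091 0.025]
cap [0.534 0.169 0.025]
cap [0.524 0.105 0.025]
traynl [0.468 0.212 0.046]
traynr [0.449 0.068 0.046]
trayfl [0.696 0.189 0.058]
trayfr [0.686 0.042 0.058]
caddy [0.515 0.384 0.09 ]
flask [ 0.558 -0.385  0.021]
flaskend [ 0.56 -0.32  0.02]
capend [ 0.554 -0.473  0.02 ]
grate [ 0.527 -0.159  0.006]
```

View pics/t0c.png

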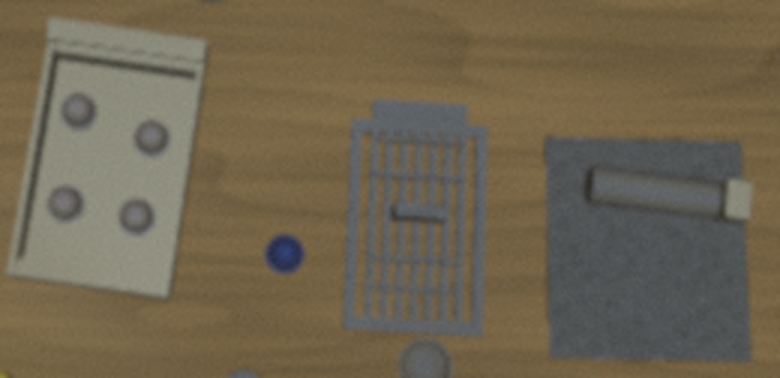

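The crop confirms four silver capsules in the tray. The blue one is outside it. The flask is about 12 px (35 mm) thick, so it is the slim one. Next I'll refine the poses.

```bash
cat >> h.py <<'E'
def blobs(mask,amin):
    n,l,s,c=cv2.connectedComponentsWithStats(mask.astype(np.uint8))
    return [(s[i,4],c[i],l==i) for i in range(1,n) if s[i,4]>=amin]
def caps(im):  # silver blobs on tray floor
    h=cv2.cvtColor(im,cv2.COLOR_RGB2HSV).astype(int)
    return h
E
python3 - <<'E'
from h import *
im=cv2.cvtColor(cv2.imread('pics/t0.png'),cv2.COLOR_BGR2RGB)
h=cv2.cvtColor(im,cv2.COLOR_RGB2HSV)
for u,v in[(261,185),(261,188),(270,200),(265,158),(290,240),(245,235),(300,200),(330,232),(374,187),(390,215),(455,212),(425,205),(482,214),(410,240)]: print((u,v),im[v,u],h[v,u])
E
```

```text
(261, 185) [118 115 113] [ 12  11 118]
(261, 188) [89 85 82] [13 20 89]
(270, 200) [142 142 125] [ 30  31 142]
(265, 158) [138 140 124] [ 34  29 140]
(290, 240) [147 146 132] [ 28  26 147]
(245, 235) [144 139 123] [ 23  37 144]
(300, 200) [113  95  66] [ 19 106 113]
(330, 232) [ 54  69 117] [113 137 117]
(374, 187) [ 92  95 100] [109  20 100]
(390, 215) [114 102  84] [ 18  67 114]
(455, 212) [ 95 100 103] [101  20 103]
(425, 205) [82 85 86] [98 12 86]
(482, 214) [139 137 122] [ 26  31 139]
(410, 240) [110  92  64] [ 18 107 110]
```

Run:
```python
from h import *
im=cv2.cvtColor(cv2.imread('pics/t0.png'),cv2.COLOR_BGR2RGB)
h=cv2.cvtColor(im,cv2.COLOR_RGB2HSV)
def sub(m,a,b,c,d):
    z=np.zeros_like(m);z[b:d,a:c]=m[b:d,a:c];return z
S,V=h[...,1],h[...,2]
low=S<50
# tray filled
t=sub(low,232,148,310,255);b=max(blobs(t,500),key=lambda x:x[0])
cn=max(cv2.findContours(b[2].astype(np.uint8),0,1)[0],key=cv2.contourArea)
r=cv2.minAreaRect(cn);print('tray',r)
for p in cv2.boxPoints(r): print(p.round(1),onz('top',*p,.046).round(4),onz('top',*p,0).round(4))
pl=cv2.approxPolyDP(cn,6,True)[:,0];print(pl.tolist())
# capsules
t=sub((V<128)&(S<28),246,172,296,236)
for a,c,m in blobs(t,25): print('cap',a,c.round(1),onz('top',*c,.018).round(4))
# grate fin, outline
g=sub((h[...,0]>60)&(S<45)&(V>60),340,175,402,265);b=max(blobs(g,300),key=lambda x:x[0])
cn=max(cv2.findContours(b[2].astype(np.uint8),0,1)[0],key=cv2.contourArea)
r=cv2.minAreaRect(cn);print('grate',r)
q=cv2.boxPoints(r);W=np.array([onz('top',*p,.004)[:2] for p in q]);print(W.round(4),W.mean(0))
# flask
f=sub((V>92)&(S<45),425,198,495,228)
for a,c,m in blobs(f,60):
    r=cv2.minAreaRect(cv2.findNonZero(m.astype(np.uint8)));print('fl',a,r,[onz('top',*p,.021)[:2].round(4) for p in cv2.boxPoints(r)])
# caddy
c=sub((S<60)&(V<105),135,185,207,250);b=max(blobs(c,500),key=lambda x:x[0]);r=cv2.minAreaRect(cv2.findNonZero(b[2].astype(np.uint8)));print('caddy',r,onz('top',*r[0],.07).round(3))
```

```text
tray ((270.7169189453125, 200.11203002929688), (54.186279296875, 87.06855773925781), 8.880660057067871)
[237.2 238.9] [0.4676 0.2167 0.046 ] [0.4714 0.2247 0.    ]
[250.7 152.9] [0.7086 0.192  0.046 ] [0.7217 0.199  0.    ]
[304.2 161.3] [0.6881 0.0418 0.046 ] [0.7005 0.043  0.    ]
[290.8 247.3] [0.4481 0.0718 0.046 ] [0.4511 0.0742 0.    ]
[[252, 154], [238, 239], [290, 246], [303, 163]]
cap 134 [260.9 184.8] [0.6242 0.163  0.018 ]
cap 127 [285.  193.7] [0.6   0.094 0.018]
cap 126 [256.6 215.6] [0.5362 0.1712 0.018 ]
cap 131 [280.1 219.8] [0.5258 0.1052 0.018 ]
grate ((373.4800109863281, 219.99920654296875), (44.92407989501953, 75.33975982666016), 2.290609836578369)
[[ 0.428  -0.0905]
 [ 0.643  -0.0975]
 [ 0.6407 -0.2269]
 [ 0.4255 -0.216 ]] [ 0.53429486 -0.15773247]
fl 270 ((453.4899597167969, 211.5699920654297), (41.577877044677734, 7.212489604949951), 8.130102157592773) [array([ 0.5561, -0.3213]), array([ 0.5765, -0.3247]), array([ 0.5623, -0.4408]), array([ 0.5419, -0.437 ])]
fl 105 ((480.5, 213.0), (14.0, 7.0), 90.0) [array([ 0.5766, -0.4483]), array([ 0.577 , -0.4682]), array([ 0.5371, -0.4663]), array([ 0.5367, -0.4465])]
caddy ((168.37586975097656, 217.9896697998047), (57.71661376953125, 53.39824676513672), 4.763641834259033) [0.517 0.398 0.07 ]
```

```bash
cat >> h.py <<'E'
def go(x,y,z,yaw=None,base=None):
    """shift in tool mm + turn deg to put TCP at x,y,z with tool y at yaw deg (mod 180)"""
    p,M=tool() if base is None else base
    d=M.T@(np.array([x,y,z])-p)*1e3; t=0
    if yaw is not None:
        cur=np.degrees(np.arctan2(M[1,1],M[0,1])); t=-((yaw-cur+90)%180-90)
    print('go',(x,y,z),'->',d.round(1),'turn',round(t,1))
def findcaps(im):
    h=cv2.cvtColor(im,cv2.COLOR_RGB2HSV);S,V=h[...,1],h[...,2]
    m=np.zeros(S.shape,bool);m[170:240,244:298]=((V<128)&(S<28))[170:240,244:298]
    return [(a,c.round(1),onz('top',*c,.018)[:2].round(4)) for a,c,_ in blobs(m,40)]
E
python3 -c "
from h import *
go(.536,.171,.10,-7.4);go(.515,.388,.15)"
```

```text
go (0.536, 0.171, 0.1) -> [-432.5 -289.6  122.1] turn 75.4
go (0.515, 0.388, 0.15) -> [-331.6  -96.5   71.8] turn 0
```

```bash
python3 -m jog '[[-216,-145,30,38,90],[-432,-290,60,75,90],[-432,-290,60,75,90],[-432,-290,60,75,90],[-432,-290,60,75,90],[-432,-290,60,75,90],[-432,-290,60,75,90],[-432,-290,60,75,90],[-432,-290,60,75,90],[-432,-290,60,75,90],[-432,-290,60,75,90],[-432,-290,60,75,90],[-432,-290,60,75,90],[-432,-290,60,75,90],[-432,-290,60,75,90],[-432,-290,60,75,90]]' 15
python3 -c "
from h import *
s=env.state();print(np.round(s['joints'],2));go(.536,.171,.008,-7.4)"
```

```text
time: 1.7
ee_pos: [0.535, 0.1729, 0.1627]
ee_rot: [-2.351, -2.083, -0.001]
force: [0.3, -0.0, -0.9]
finger_gap: 0.0563
[-0.7   0.18  0.38  1.77 -0.07  1.21 -0.42]
go (0.536, 0.171, 0.008) -> [ -1.8   1.2 154.7] turn 0.5
```

```bash
python3 -m jog '[[-2,1,50,0,90],[-2,1,100,0,90],[-2,1,135,0,90],[-2,1,150,0,90],[-2,1,156,0,90],[-2,1,156,0,90]]'
python3 - <<'E'
from h import *
im=snap('side');s=env.state();print(np.round(s['ee_pos'],4),s['force'])
cv2.imwrite('pics/s1.png',cv2.cvtColor(cv2.resize(im[120:270,200:420],None,fx=3,fy=3),cv2.COLOR_RGB2BGR))
E
```

```text
time: 2.3
ee_pos: [0.5369, 0.1699, 0.0072]
ee_rot: [2.353, 2.081, 0.001]
force: [0.3, -0.0, 0.6]
finger_gap: 0.0567
[0.5376 0.1701 0.0081] [ 0.35749842 -0.42165744 -0.04874345]
```

View pics/s1.png

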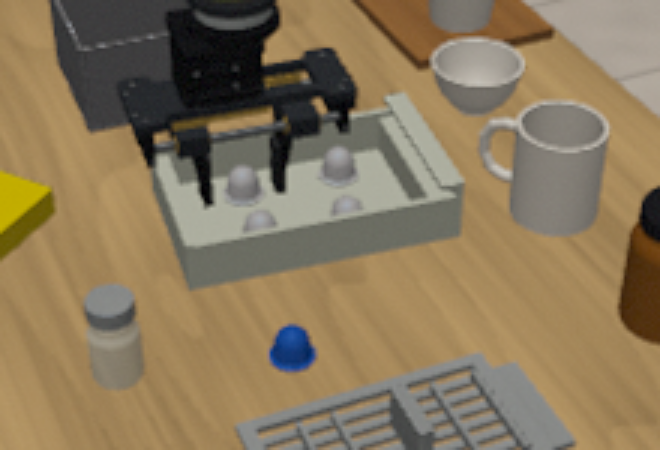

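The side crop shows the fingers straddling the capsule, with its dome between the tips. Closing now.

```bash
python3 -m jog '[[0,0,0,0,255],[0,0,0,0,255],[0,0,0,0,255],[0,0,0,0,255],[0,0,0,0,255],[0,0,-40,0,255],[0,0,-80,0,255],[0,0,-120,0,255],[0,0,-135,0,255]]' 12
python3 -c "
from h import *
go(.515,.388,.13);go(.515,.388,.065)"
```

```text
time: 3.25
ee_pos: [0.5384, 0.17, 0.1458]
ee_rot: [2.353, 2.079, 0.01]
force: [0.2, 0.4, 0.9]
finger_gap: 0.027
go (0.515, 0.388, 0.13) -> [213.4 -50.1  16.3] turn 0
go (0.515, 0.388, 0.065) -> [213.2 -50.4  81.3] turn 0
```

```bash
python3 -m jog '[[50,-12,0,0,255],[100,-25,0,0,255],[150,-40,0,0,255],[200,-55,0,0,255],[235,-65,0,0,255],[235,-65,40,0,255],[235,-65,80,0,255],[235,-65,80,0,90],[235,-65,80,0,90],[235,-65,80,0,90],[235,-65,30,0,90],[235,-65,0,0,90]]'
python3 - <<'E'
from h import *
im=snap('top','t1.png');print(findcaps(im));go(.526,.105,.15);go(.526,.105,.008,-7.4)
cv2.imwrite('pics/t1c.png',cv2.cvtColor(cv2.resize(im[140:270,100:330],None,fx=3,fy=3),cv2.COLOR_RGB2BGR))
E
```

```text
time: 4.45
ee_pos: [0.5025, 0.4114, 0.1468]
ee_rot: [-2.355, -2.079, -0.009]
force: [1.0, 1.0, 0.3]
finger_gap: 0.0541
[(np.int32(116), array([260.7, 184.7]), array([0.6243, 0.1636])), (np.int32(112), array([285.2, 193.6]), array([0.6003, 0.0935])), (np.int32(114), array([280.2, 219.7]), array([0.526 , 0.1051]))]
go (0.526, 0.105, 0.15) -> [-3.035e+02  5.900e+01 -2.000e-01] turn 0
go (0.526, 0.105, 0.008) -> [-305.2   57.6  141.8] turn 0.3
```

View pics/t1c.png

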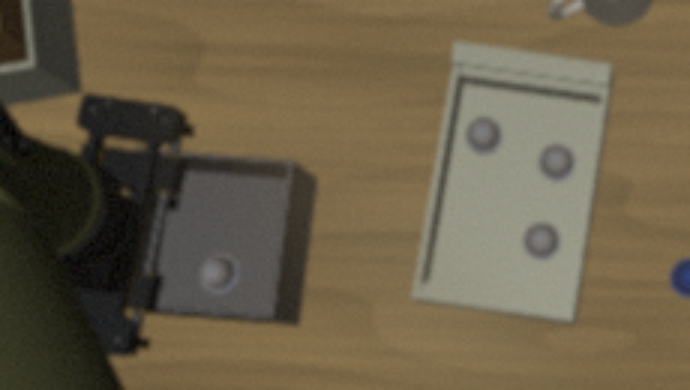

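The first capsule is in the caddy, at crop (218,272), and three remain in the tray. On to the next.

```bash
python3 -m jog '[[-50,10,0,0,90],[-100,20,0,0,90],[-150,30,0,0,90],[-200,40,0,0,90],[-250,50,0,0,90],[-305,58,0,0,90],[-305,58,0,0,90],[-305,58,50,0,90],[-305,58,100,0,90],[-305,58,130,0,90],[-305,58,142,0,90],[-305,58,142,0,90],[-305,58,142,0,255],[-305,58,142,0,255],[-305,58,142,0,255],[-305,58,142,0,255],[-305,58,142,0,255],[-305,58,100,0,255],[-305,58,50,0,255],[-305,58,2,0,255]]' 12
python3 -c "
from h import *
go(.515,.365,.145);go(.53,.365,.065)"
```

```text
time: 6.5
ee_pos: [0.5217, 0.1012, 0.1435]
ee_rot: [2.353, 2.08, 0.005]
force: [1.2, 1.0, 0.3]
finger_gap: 0.0356
go (0.515, 0.365, 0.145) -> [261.  -39.1  -1.1] turn 0
go (0.53, 0.365, 0.065) -> [262.7 -24.4  79. ] turn 0
```

```bash
python3 -m jog '[[50,-5,0,0,255],[100,-10,0,0,255],[150,-15,0,0,255],[200,-20,0,0,255],[250,-24,0,0,255],[263,-24,0,0,255],[263,-24,40,0,255],[263,-24,80,0,255],[263,-24,80,0,90],[263,-24,80,0,90],[263,-24,80,0,90],[263,-24,30,0,90],[263,-24,0,0,90]]'
python3 - <<'E'
from h import *
im=snap('top','t2.png');print(findcaps(im));go(.600,.094,.145);go(.600,.094,.008,-7.4);go(.624,.1635,.008,-7.4)
E
```

```text
time: 7.8
ee_pos: [0.5312, 0.3657, 0.1452]
ee_rot: [2.354, 2.08, 0.01]
force: [1.1, 0.3, 1.4]
finger_gap: 0.0556
[(np.int32(107), array([260.8, 184.8]), array([0.6242, 0.1632])), (np.int32(104), array([285.1, 193.7]), array([0.6  , 0.094]))]
go (0.6, 0.094, 0.145) -> [-263.2   99.4    4.2] turn 0
go (0.6, 0.094, 0.008) -> [-264.7   97.9  141.1] turn 0.3
go (0.624, 0.1635, 0.008) -> [-192.8  113.2  142.1] turn 0.3
```

```bash
python3 -m jog '[[-50,20,0,0,90],[-100,40,0,0,90],[-150,60,0,0,90],[-200,80,0,0,90],[-250,98,0,0,90],[-265,98,0,0,90],[-265,98,0,0,90],[-265,98,50,0,90],[-265,98,100,0,90],[-265,98,130,0,90],[-265,98,141,0,90],[-265,98,141,0,90],[-265,98,141,0,255],[-265,98,141,0,255],[-265,98,141,0,255],[-265,98,141,0,255],[-265,98,141,0,255],[-265,98,100,0,255],[-265,98,50,0,255],[-265,98,2,0,255]]' 12
python3 -c "
from h import *
go(.495,.375,.145);go(.495,.375,.065)"
```

```text
time: 9.85
ee_pos: [0.5948, 0.0906, 0.1417]
ee_rot: [2.353, 2.081, 0.005]
force: [1.3, 1.2, 0.2]
finger_gap: 0.0361
go (0.495, 0.375, 0.145) -> [ 270.1 -133.8   -3.2] turn 0
go (0.495, 0.375, 0.065) -> [ 269.9 -134.    76.8] turn 0
```

```bash
python3 -m jog '[[50,-30,0,0,255],[100,-60,0,0,255],[150,-85,0,0,255],[200,-110,0,0,255],[250,-134,0,0,255],[270,-134,0,0,255],[270,-134,40,0,255],[270,-134,77,0,255],[270,-134,77,0,110],[270,-134,77,0,110],[270,-134,77,0,110],[270,-134,30,0,110],[270,-134,0,0,110]]'
python3 - <<'E'
from h import *
im=snap('top','t3.png');print(findcaps(im));go(.624,.1635,.145,-7.4);go(.624,.1635,.008,-7.4)
E
```

```text
time: 11.15
ee_pos: [0.496, 0.3748, 0.1426]
ee_rot: [-2.355, -2.079, -0.009]
force: [1.0, 1.1, 0.6]
finger_gap: 0.0491
[(np.int32(113), array([260.8, 184.8]), array([0.6241, 0.1633]))]
go (0.624, 0.1635, 0.145) -> [-196.2  150.9    2.7] turn 0.3
go (0.624, 0.1635, 0.008) -> [-197.8  149.6  139.7] turn 0.3
```

```bash
python3 -m jog '[[-40,35,0,0,110],[-80,70,0,0,110],[-120,100,0,0,110],[-160,130,0,0,110],[-198,150,0,0,110],[-198,150,0,0,110],[-198,150,0,0,110],[-198,150,50,0,110],[-198,150,100,0,110],[-198,150,128,0,110],[-198,150,139,0,110],[-198,150,139,0,110],[-198,150,139,0,255],[-198,150,139,0,255],[-198,150,139,0,255],[-198,150,139,0,255],[-198,150,139,0,255],[-198,150,100,0,255],[-198,150,50,0,255],[-198,150,2,0,255]]' 12
python3 -c "
from h import *
go(.52,.39,.145);go(.52,.39,.065)"
```

```text
time: 13.2
ee_pos: [0.6182, 0.1619, 0.1386]
ee_rot: [-2.35, -2.084, -0.003]
force: [0.1, -0.4, 0.3]
finger_gap: 0.0356
go (0.52, 0.39, 0.145) -> [ 214.7 -124.8   -6.1] turn 0
go (0.52, 0.39, 0.065) -> [ 214.5 -124.9   73.9] turn 0
```

```bash
python3 -m jog '[[50,-30,-5,0,255],[100,-60,-5,0,255],[150,-90,-5,0,255],[200,-118,-5,0,255],[215,-125,-5,0,255],[215,-125,-5,0,255],[215,-125,40,0,255],[215,-125,74,0,255],[215,-125,74,0,110],[215,-125,74,0,110],[215,-125,74,0,110],[215,-125,30,0,110],[215,-125,-10,0,0]]'
python3 - <<'E'
from h import *
im=snap('top','t4.png');print(findcaps(im));go(.534,-.158,.15,88)
print(onz('top',374.3,218.7,.035))
E
```

```text
time: 14.5
ee_pos: [0.5214, 0.3883, 0.1486]
ee_rot: [-2.354, -2.081, -0.003]
force: [0.7, -0.3, 0.4]
finger_gap: 0.0522
[]
go (0.534, -0.158, 0.15) -> [-543.8   76.1    2.2] turn 84.9
[ 0.53222172 -0.15562294  0.035     ]
```

```bash
python3 -m jog '[[-50,7,-10,8,0],[-100,14,-10,16,0],[-150,21,-10,24,0],[-200,28,-10,32,0],[-250,35,-10,40,0],[-300,42,-10,48,0],[-350,49,-10,56,0],[-400,56,-10,64,0],[-450,63,-10,72,0],[-500,70,-10,80,0],[-544,76,-10,85,0],[-544,76,-10,85,0],[-544,76,-10,85,0],[-544,76,-10,85,0]]'
python3 - <<'E'
from h import *
print(np.round(env.state()['joints'],2))
im=snap('top','t5.png')
a=cv2.resize(im[140:260,130:420],None,fx=2.6,fy=2.6)
cv2.imwrite('pics/t5c.png',cv2.cvtColor(a,cv2.COLOR_RGB2BGR))
im=snap('side','s5.png')
go(.533,-.157,.028,88)
E
```

```text
time: 15.95
ee_pos: [0.5307, -0.1598, 0.1566]
ee_rot: [-3.14, 0.053, -0.003]
force: [-0.3, 0.7, -0.5]
finger_gap: 0.087
[-0.45  0.19  0.78  1.8  -0.15  1.2  -1.23]
go (0.533, -0.157, 0.028) -> [  2.3  -2.1 128.1] turn 0.2
```

View pics/t5c.png

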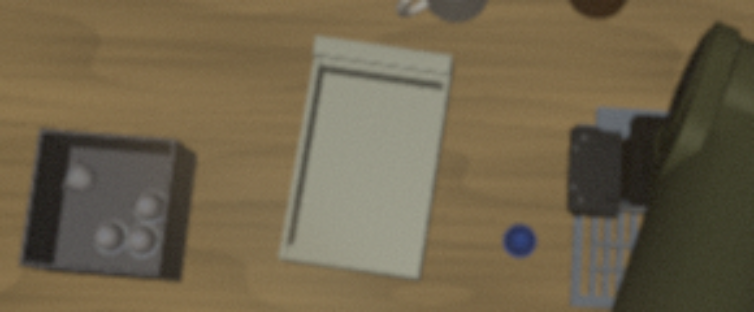

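All four capsules are in the caddy, at crop (78,177), (150,206), (110,237) and (142,240), and the tray is empty. Next I'll grasp the fin by its ends (jaws along grate y), so that the grate can pivot in the pads.

```bash
python3 -m jog '[[2,-2,50,0,0],[2,-2,100,0,0],[2,-2,125,0,0],[2,-2,142,0,0],[2,-2,142,0,0],[2,-2,142,0,255],[2,-2,142,0,255],[2,-2,142,0,255],[2,-2,142,0,255],[2,-2,142,0,255],[2,-2,120,0,255],[2,-2,80,0,255],[2,-2,40,0,255],[2,-2,40,0,255],[2,-2,40,0,255]]' 40
python3 - <<'E'
from h import *
s=env.state();print(np.round(s['ee_pos'],4),np.round(s['force'],2),np.round(s['moment'],2),s['finger_gap'])
im=snap('side','s6.png');cv2.imwrite('pics/s6c.png',cv2.cvtColor(cv2.resize(im[130:330,220:460],None,fx=3,fy=3),cv2.COLOR_RGB2BGR))
E
```

```text
time: 17.55
ee_pos: [0.5315, -0.1589, 0.1154]
ee_rot: [-3.14, 0.056, -0.0]
force: [0.1, 0.6, -4.4]
finger_gap: 0.0495
[ 0.5315 -0.1589  0.1154] [ 0.05  0.63 -4.36] [-0.    0.18  0.06] 0.04946910628804239
```

View pics/s6c.png

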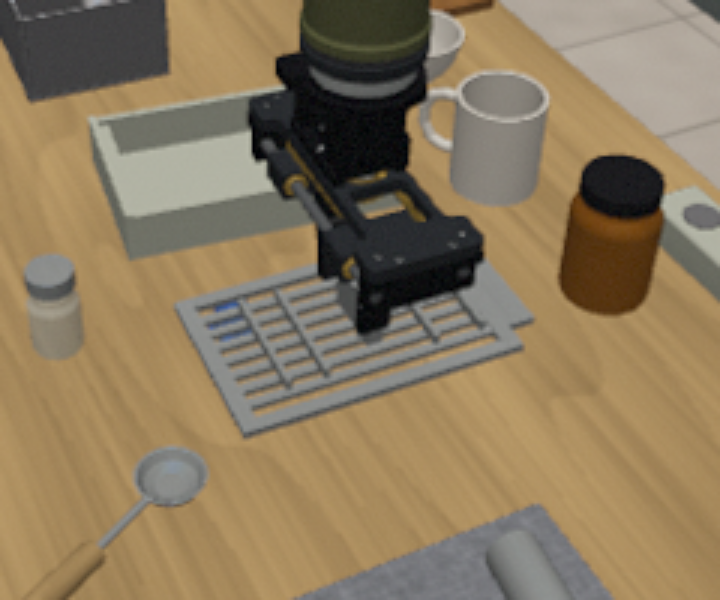

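The grate is held about level, clear of the counter. The side clearance in the tray is only 2.5 mm, so I'll fit the tray's edges to sub-pixel.

```bash
cat > tray.py <<'E'
from h import *
from scipy.ndimage import map_coordinates
def edges(im,name,C,zs):
    S=cv2.cvtColor(im,cv2.COLOR_RGB2HSV)[...,1].astype(float);cen=np.mean(C,0);out=[]
    for k,z in enumerate(zs):
        a,b=np.array(C[k],float),np.array(C[(k+1)%4],float);t=(b-a)/np.linalg.norm(b-a);n=np.array([t[1],-t[0]])
        if n@(cen-a)>0:n=-n
        P=[]
        for f in np.linspace(.12,.88,40):
            c=a+f*(b-a);r=np.arange(-5,5.01,.1);q=c[None]+r[:,None]*n
            pr=map_coordinates(S,[q[:,1],q[:,0]],order=1);lo,hi=pr[:15].mean(),pr[-15:].mean()
            if hi-lo<25: continue
            i=np.argmax(pr>(lo+hi)/2);P.append(onz(name,*q[i],z)[:2])
        P=np.array(P);m=np.median(P,0)
        vx,vy,x,y=cv2.fitLine(P.astype(np.float32),cv2.DIST_HUBER,0,1e-4,1e-4).ravel()
        out.append((np.array([x,y]),np.array([vx,vy])));print(k,len(P),'pt',(round(float(x),4),round(float(y),4)),'ang',round(float(np.degrees(np.arctan2(vy,vx))),2))
    return out
if __name__=='__main__':
    im=cv2.cvtColor(cv2.imread('pics/t5.png'),cv2.COLOR_BGR2RGB)
    e=edges(im,'top',[(238,239),(252,154),(303,163),(290,246)],[.044,.058,0,0])
    for yaw in(-7,-7.5,-8):
        ux=np.array([np.cos(np.radians(yaw)),np.sin(np.radians(yaw))]);uy=np.array([-ux[1],ux[0]])
        L,F,Rr,N=[q[0] for q in e];print(yaw,'width',(L-Rr)@uy,'len',(F-N)@ux,'centre',((F+N)@ux/2*ux+(L+Rr)@uy/2*uy).round(4))
E
python3 tray.py
```

```text
0 40 pt (0.5792, 0.2057) ang -6.98
1 40 pt (0.6961, 0.1176) ang 82.92
2 40 pt (0.5664, 0.0586) ang -7.05
3 40 pt (0.4603, 0.1526) ang 82.79
-7 width 0.14764405988336152 len 0.23837101016010886 centre [0.5778 0.1315]
-7.5 width 0.14759241025356107 len 0.2384142554241364 centre [0.5777 0.1315]
-8 width 0.1475295208902926 len 0.2384393445195551 centre [0.5777 0.1315]
```

Both dimensions match (147.6 and 238.4 mm). The tray centre is (0.5778, 0.1315), yaw −7.05°. I'll carry the grate to tray x = −38 mm and press its near part on the near wall to pivot the tongue down.

```bash
python3 -c "
from h import *
go(.5401,.1362,.115,82.95)"
```

```text
go (0.5401, 0.1362, 0.115) -> [  -0.8 -295.    -0.6] turn 5.0
```

```bash
python3 -m jog '[[0,-30,0,0,255],[0,-70,0,1,255],[0,-110,0,2,255],[0,-150,0,3,255],[0,-190,0,4,255],[0,-230,0,5,255],[-1,-270,0,5,255],[-1,-295,0,5,255],[-1,-295,0,5,255],[-1,-295,0,5,255],[-1,-295,20,5,255],[-1,-295,40,5,255],[-1,-295,48,5,255],[-1,-295,48,5,255]]' 40
python3 - <<'E'
from h import *
s=env.state();print(np.round(s['ee_pos'],4),np.round(s['force'],2),np.round(s['moment'],2),s['finger_gap'])
go(.5401,.1362,.048,82.95)
im=snap('side','s7.png')
E
```

```text
time: 19.0
ee_pos: [0.5403, 0.1336, 0.0663]
ee_rot: [3.133, -0.196, -0.004]
force: [-0.3, -0.4, -3.4]
finger_gap: 0.0498
[0.5403 0.1336 0.0663] [-0.33 -0.42 -3.4 ] [-0.1   0.43  0.08] 0.04975327024938596
go (0.5401, 0.1362, 0.048) -> [-0.5 -2.6 18.3] turn -0.1
```

Now pivot, with a light grip.

```bash
python3 -m jog '[[0,0,3,0,255],[0,-1,6,0,255],[0,-2,9,0,255],[0,-2,12,0,255],[0,-2,15,0,255],[0,-2,17,0,255],[0,-2,19,0,255],[0,-2,19,0,255]]' 15
python3 - <<'E'
from h import *
s=env.state();print(np.round(s['ee_pos'],4),np.round(s['force'],2),np.round(s['moment'],2),s['finger_gap'])
im=snap('side','s8.png');cv2.imwrite('pics/s8c.png',cv2.cvtColor(cv2.resize(im[110:260,200:400],None,fx=3.8,fy=3.8),cv2.COLOR_RGB2BGR))
E
```

```text
time: 19.85
ee_pos: [0.5431, 0.1375, 0.0516]
ee_rot: [-3.134, 0.193, -0.003]
force: [-4.0, -2.7, 16.3]
finger_gap: 0.0497
[0.5431 0.1375 0.0516] [-3.96 -2.73 16.32] [-0.78  1.13 -0.01] 0.04969417059193767
```

View pics/s8c.png

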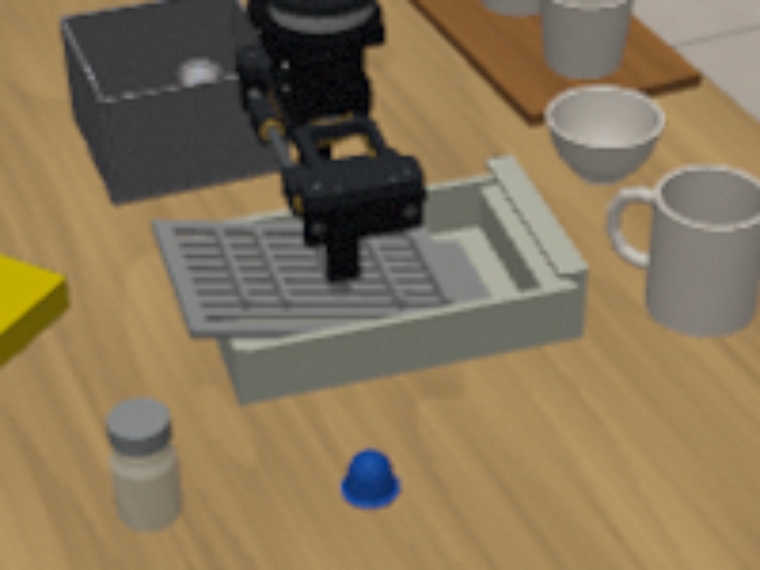

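```bash
python3 -m jog '[[0,0,0,0,255],[0,0,0,0,255],[0,0,-5,0,255],[0,0,-12,0,255],[0,0,-24,0,255],[0,0,-24,0,255],[0,0,-24,0,255]]' 45
python3 - <<'E'
from h import *
s=env.state();print(np.round(s['ee_pos'],4),np.round(s['force'],2),np.round(s['moment'],2),s['finger_gap'])
p,M=tool();print('yaw',np.degrees(np.arctan2(M[1,1],M[0,1])))
a=snap('side','s9.png')[110:250,220:400];b=snap('top','t9.png')[150:260,225:320]
a=cv2.resize(a,(720,560));b=cv2.resize(b,None,fx=5,fy=5)
cv2.imwrite('pics/s9c.png',a[...,::-1]);cv2.imwrite('pics/t9c.png',b[...,::-1])
E
```

```text
time: 20.6
ee_pos: [0.5417, 0.1377, 0.0728]
ee_rot: [-3.135, 0.193, -0.001]
force: [-0.1, 0.0, -4.5]
finger_gap: 0.0494
[0.5417 0.1377 0.0728] [-0.12  0.03 -4.45] [-0.06  0.11  0.03] 0.049396886539541225
yaw -97.03711402847952
```

View pics/s9c.png

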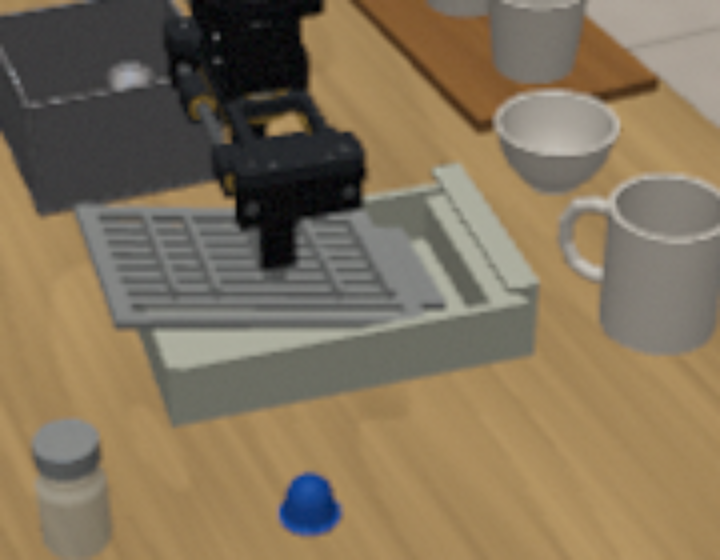

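View pics/t9c.png

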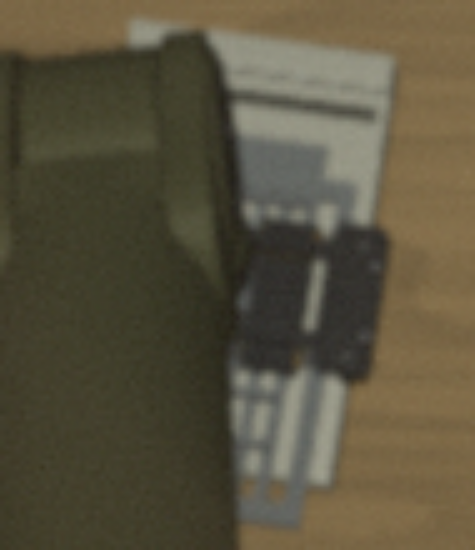

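The grate is tilted with its tongue down and near end up, and the tilt holds. I'll triangulate three right-hand corners to check the tilt, y and yaw.

```bash
cat >> h.py <<'E'
TC=np.array([.5778,.1315,0]);TY=np.radians(-7.05)
TR=np.array([[np.cos(TY),-np.sin(TY),0],[np.sin(TY),np.cos(TY),0],[0,0,1]])
def totray(P): return TR.T@(np.array(P)-TC)*1e3
def w(x,y,z): return TC+TR@np.array([x,y,z])/1e3
def tri(a,b):
    (o1,d1),(o2,d2)=ray('top',*a),ray('side',*b)
    A=np.stack([d1,-d2],1);s=np.linalg.lstsq(A,o2-o1,rcond=None)[0]
    p,q=o1+s[0]*d1,o2+s[1]*d2;return (p+q)/2,np.linalg.norm(p-q)*1e3
E
python3 - <<'E'
from h import *
for n,a,b in[('near right',(285,255.2),(249.5,190.8)),('plate far right',(296.2,186.8),(322.3,188.5)),('tongue right tip',(290.4,179.4),(330.8,186))]:
    P,g=tri(a,b);print(n,totray(P).round(1),'miss',round(g,1))
p,M=tool();print('tcp tray',totray(p).round(1))
go(*w(-10,0,72),82.95)
E
```

```text
near right [-145.   -65.4   77.8] miss 1.3
plate far right [ 41.8 -63.4  42.2] miss 8.5
tongue right tip [ 67.2 -44.   29.5] miss 0.0
tcp tray [-37.    1.6  72.2]
go (np.float64(0.567875605773437), np.float64(0.13272735456807017), np.float64(0.072)) -> [27.   1.6  0.2] turn 0.0
```

Run:
```python
from h import *
for th in(.12,.16,.2,.24):
    T=w(-37,1,72.2+18.7); 
    for n,gx,gy in[('tipR',110,-45),('tipL',110,45),('farR',90,-65),('nearR',-110,-65),('nearL',-110,65)]:
        x,z=gx,6-33
        P=T+TR@np.array([x*np.cos(th)+z*np.sin(th),gy,-x*np.sin(th)+z*np.cos(th)])/1e3
        s=(proj('side',P)-[220,110])*4;t=(proj('top',P)-[225,150])*5
        print(th,n,'sidecrop',s.round(0),'topcrop',t.round(0))
```

```text
0.12 tipR sidecrop [447. 276.] topcrop [326. 135.]
0.12 tipL sidecrop [402. 202.] topcrop [164. 112.]
0.12 farR sidecrop [428. 297.] topcrop [356. 174.]
0.12 nearR sidecrop [109. 324.] topcrop [296. 533.]
0.12 nearL sidecrop [ 68. 207.] topcrop [ 51. 497.]
0.16 tipR sidecrop [444. 282.] topcrop [326. 140.]
0.16 tipL sidecrop [399. 207.] topcrop [165. 117.]
0.16 farR sidecrop [425. 302.] topcrop [356. 179.]
0.16 nearR sidecrop [108. 318.] topcrop [296. 533.]
0.16 nearL sidecrop [ 67. 201.] topcrop [ 49. 497.]
0.2 tipR sidecrop [441. 288.] topcrop [325. 145.]
0.2 tipL sidecrop [396. 213.] topcrop [165. 122.]
0.2 farR sidecrop [422. 306.] topcrop [355. 183.]
0.2 nearR sidecrop [107. 312.] topcrop [295. 533.]
0.2 nearL sidecrop [ 66. 195.] topcrop [ 47. 497.]
0.24 tipR sidecrop [438. 294.] topcrop [325. 150.]
0.24 tipL sidecrop [393. 218.] topcrop [166. 127.]
0.24 farR sidecrop [420. 311.] topcrop [355. 187.]
0.24 nearR sidecrop [106. 306.] topcrop [295. 533.]
0.24 nearL sidecrop [ 65. 189.] topcrop [ 46. 497.]
```

```bash
python3 -c "
from h import *
go(*w(-37,1,86),82.95);go(*w(-5,1,86),82.95);go(*w(-5,1,76),82.95)"
```

```text
go (np.float64(0.5412024768185238), np.float64(0.13703365132451586), np.float64(0.086)) -> [  0.    0.6 -13.8] turn 0.0
go (np.float64(0.5729605383435254), np.float64(0.13310611670669137), np.float64(0.086)) -> [ 32.    0.7 -13.8] turn 0.0
go (np.float64(0.5729605383435254), np.float64(0.13310611670669137), np.float64(0.076)) -> [32.   0.7 -3.8] turn 0.0
```

```bash
python3 -m jog '[[0,0,-14,0,255],[0,0,-14,0,255],[16,0,-14,0,255],[30,1,-14,0,255],[32,1,-14,0,255],[32,1,-14,0,255],[32,1,-14,0,255]]' 45
python3 - <<'E'
from h import *
s=env.state();print(np.round(s['force'],2),np.round(s['moment'],2),totray(s['ee_pos']))
im=snap('side','s10.png');b=snap('top','t10.png')[150:260,225:320]
a=cv2.resize(im[110:230,240:380],(560,480));b=cv2.resize(b,None,fx=5,fy=5)
cv2.imwrite('pics/s10c.png',a[...,::-1]);cv2.imwrite('pics/t10c.png',b[...,::-1])
E
```

```text
time: 21.4
ee_pos: [0.5724, 0.1327, 0.0864]
ee_rot: [-3.136, 0.193, 0.002]
force: [-0.3, -0.9, -3.7]
finger_gap: 0.0495
[-0.28 -0.85 -3.73] [-0.08  0.14 -0.04] [-5.47124449  0.5696274  86.35118038]
```

View pics/s10c.png

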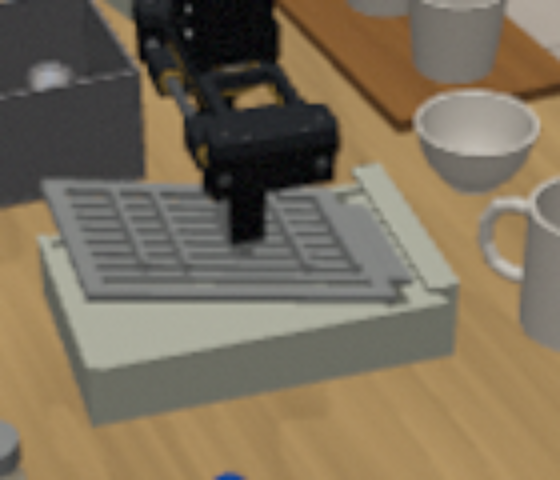

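The tongue tip is right at the lip edge (crop ≈(400,280)), with nothing touching. I'll lower it to feel the ledge.

```bash
for k in 1 2 3; do python3 -m jog '[[0,0,1.5,0,255],[0,0,3,0,255],[0,0,3,0,255]]' 45 | egrep 'pos|force'; done
```

```text
ee_pos: [0.573, 0.1329, 0.0837]
force: [-1.8, 0.4, -1.6]
ee_pos: [0.5733, 0.1328, 0.0806]
force: [-1.4, -0.5, -0.4]
ee_pos: [0.5732, 0.1327, 0.0774]
force: [-1.4, 1.7, -1.5]
```

```bash
for k in 1 2 3; do python3 -m jog '[[2,0,0,0,255],[4,0,0,0,255],[4,0,0,0,255]]' 45 | egrep 'pos|force'; done; python3 -c "
from h import *
s=env.state();print(totray(s['ee_pos']),np.round(s['force'],2),np.round(s['moment'],2))"
```

```text
ee_pos: [0.5778, 0.1319, 0.0777]
force: [-0.6, 0.3, -2.8]
ee_pos: [0.581, 0.1316, 0.0775]
force: [-2.1, -0.5, -1.4]
ee_pos: [0.5808, 0.1318, 0.0764]
force: [-11.3, 1.1, 2.2]
[ 2.9331214   0.66906651 76.39216533] [-11.26   1.11   2.21] [ 0.22  2.4  -0.12]
```

Run:
```python
from h import *
im=snap('side','s11.png');b=snap('top','t11.png')[150:260,260:320]
a=cv2.resize(im[125:215,240:370],(780,540),interpolation=cv2.INTER_CUBIC)
b=cv2.resize(b,None,fx=5,fy=5)
cv2.imwrite('pics/s11c.png',a[...,::-1]);cv2.imwrite('pics/t11c.png',b[...,::-1])
```

```text
(no output)
```

View pics/s11c.png

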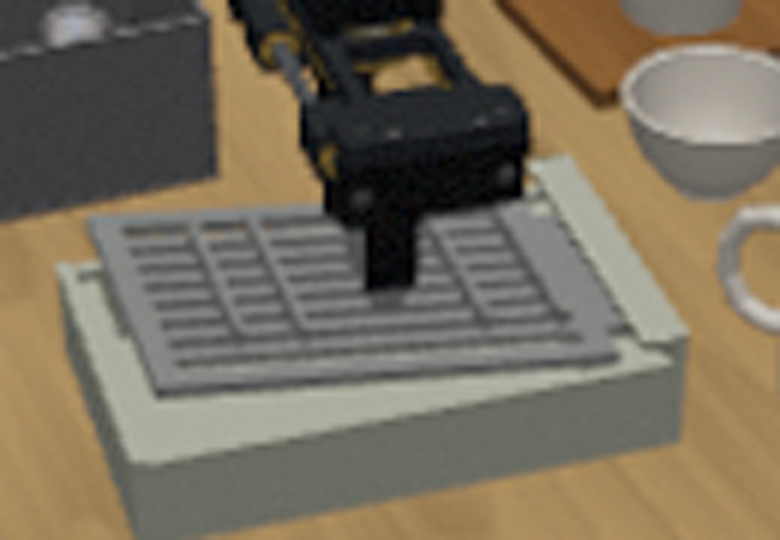

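Run:
```python
from h import *
for f in('t9.png','t11.png'):
    im=cv2.imread('pics/'+f)
    for y in(-62,-58,-52,-48,-40,-35):
        r=[]
        for x in range(30,120,3):
            u,v=proj('top',w(x,y,48));px=cv2.getRectSubPix(im,(1,1),(float(u),float(v)))[0,0];r.append(f'{int(px[2])}')
        print(f,y,' '.join(r))
```

```text
t9.png -62 114 109 108 108 115 125 141 149 150 150 150 151 151 149 151 153 143 126 93 87 116 143 145 138 146 152 152 151 151 146
t9.png -58 103 102 102 103 105 117 135 147 151 150 151 152 148 147 152 149 145 128 95 86 115 141 143 137 139 147 150 150 148 146
t9.png -52 139 117 101 99 103 118 137 151 154 150 151 150 148 150 150 150 146 125 94 90 118 143 143 133 139 147 150 149 149 144
t9.png -48 139 115 100 99 102 114 133 143 144 143 142 144 149 149 149 150 143 121 91 89 120 145 141 131 139 150 152 149 149 144
t9.png -40 95 95 98 101 101 101 101 100 100 100 102 113 137 148 149 148 146 125 94 89 117 140 142 139 143 149 150 149 149 145
t9.png -35 96 91 97 98 100 101 102 101 99 102 102 114 137 148 152 150 146 127 95 86 114 141 144 136 139 146 147 148 148 146
t11.png -62 45 48 47 49 48 50 49 49 50 51 47 47 51 66 92 107 109 105 100 100 115 135 141 138 144 151 152 152 151 147
t11.png -58 49 51 52 53 54 51 49 51 48 49 55 58 66 78 99 108 106 101 101 104 116 132 141 139 142 149 150 151 150 145
t11.png -52 125 127 121 117 118 108 80 50 45 58 88 121 140 142 144 140 121 103 98 102 113 132 141 134 136 146 150 150 148 147
t11.png -48 100 104 104 101 98 92 72 53 49 58 80 106 125 138 144 142 120 101 99 102 114 129 134 127 140 151 150 149 149 145
t11.png -40 49 47 45 45 48 49 46 46 49 44 44 50 73 94 95 92 97 98 102 102 101 100 102 114 137 148 150 150 150 145
t11.png -35 47 46 44 45 51 49 50 45 49 46 47 54 89 120 111 92 88 91 94 101 102 102 101 109 131 148 151 150 149 145
```

The top view confirms the insertion: the plate's end is at tray x≈91, the tip at about 111, and the tongue disappears at the lip edge (x≈100). Now I swing the near end down.

```bash
python3 -m jog '[[-2,0,0,0,255],[-4,0,1,0,255],[-5,0,3,0,255],[-6,0,5,0,255],[-6,0,5,0,255]]' 20 | egrep 'pos|force'; for k in 1 2; do python3 -m jog '[[-1,0,2,0,255],[-2,0,4,0,255],[-2,0,5,0,255],[-2,0,5,0,255]]' 20 | egrep 'pos|force'; python3 -c "
from h import *
s=env.state();print(totray(s['ee_pos']).round(1),np.round(s['force'],1),np.round(s['moment'],2))";done
```

```text
ee_pos: [0.5793, 0.1318, 0.0723]
force: [-1.9, 1.4, -2.9]
ee_pos: [0.5774, 0.1319, 0.0675]
force: [0.6, 0.2, -4.0]
[-0.5  0.3 67.5] [ 0.6  0.2 -4. ] [-0.05 -0.05  0.02]
ee_pos: [0.5749, 0.1322, 0.0623]
force: [-1.4, 1.0, -3.8]
[-3.   0.3 62.3] [-1.4  1.  -3.8] [-0.08  0.1  -0.03]
```

Run:
```python
from h import *
im=snap('side','s12.png');t=snap('top','t12.png')
a=cv2.resize(im[125:215,240:370],(780,540),interpolation=cv2.INTER_CUBIC)
cv2.imwrite('pics/s12c.png',a[...,::-1])
for y in(-62,-40,-35):
    r=[]
    for x in range(60,120,3):
        u,v=proj('top',w(x,y,48));px=cv2.getRectSubPix(t,(1,1),(float(u),float(v)))[0,0];r.append(f'{int(px[0])}')
    print(y,' '.join(r))
```

```text
-62 88 106 109 108 108 108 102 102 94 106 128 144 144 138 145 151 150 149 150 146
-40 112 115 112 101 101 103 102 99 101 101 101 102 100 115 138 148 151 149 149 147
-35 138 140 130 112 100 103 99 99 102 101 100 100 100 111 131 144 149 150 147 145
```

View pics/s12c.png

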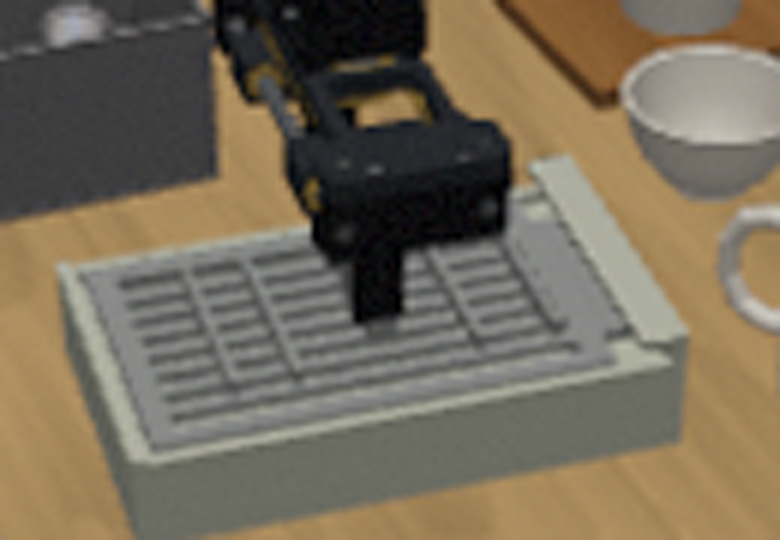

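Nearly flat inside the walls, with the tongue still under the lip. I'll nudge it 2 mm towards the lip and lower it home.

```bash
python3 -m jog '[[1,0,0,0,255],[2,0,0,0,255],[2,0,2,0,255],[2,0,4,0,255],[2,0,5,0,255],[2,0,5,0,255]]' 20 | egrep 'pos|force';python3 -m jog '[[0,0,1,0,255],[0,0,2,0,255],[0,0,3,0,255],[0,0,3,0,255],[0,0,3,0,255]]' 20 | egrep 'pos|force'; python3 -c "
from h import *
s=env.state();print(totray(s['ee_pos']).round(1),np.round(s['force'],1),np.round(s['moment'],2))"
```

```text
ee_pos: [0.5769, 0.1324, 0.0614]
force: [-12.6, -1.6, 22.1]
ee_pos: [0.5789, 0.1321, 0.0595]
force: [-10.3, -2.2, 24.6]
[ 1.   0.7 59.5] [-10.3  -2.2  24.6] [-0.63  2.32  0.03]
```

```bash
python3 -m jog '[[0,0,-2,0,255],[-2,0,-4,0,255],[-2,0,-4,0,255],[-2,0,-4,0,60],[-2,0,-4,0,0],[-2,0,-4,0,0],[-2,0,-4,0,0],[-2,0,-4,0,0],[-2,0,-40,0,0],[-2,0,-80,0,0],[-50,0,-120,0,0],[-100,0,-120,0,0],[-100,-60,-120,0,0],[-100,-130,-120,0,0],[-100,-180,-120,0,0],[-100,-180,-120,0,0]]' 20
python3 - <<'E'
from h import *
im=snap('side','s13.png');t=snap('top','t13.png')
a=cv2.resize(im[125:215,240:370],(720,500),interpolation=cv2.INTER_CUBIC);b=cv2.resize(t[145:255,225:315],(410,500))
cv2.imwrite('pics/s13c.png',cv2.resize(np.hstack([a,b]),(790,350))[...,::-1])
E
```

```text
time: 27.5
ee_pos: [0.4988, 0.3279, 0.1747]
ee_rot: [-3.134, 0.186, 0.0]
force: [0.5, -0.3, -0.4]
finger_gap: 0.0872
```

View pics/s13c.png

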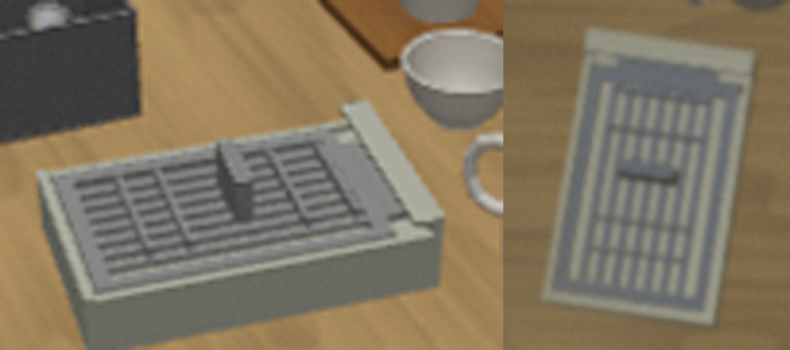

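The grate lies flat inside the tray with its tongue under the lip. I'll check its height and seating numerically, and locate the flask.

```bash
cat > fl.py <<'E'
from h import *
def flask(t):
    t=cv2.GaussianBlur(t,(3,3),0);V=t.max(2);m=np.zeros(V.shape,bool);m[190:275,415:495]=(V>95)[190:275,415:495]
    h=cv2.cvtColor(t,cv2.COLOR_RGB2HSV);m&=h[...,1]<45
    m=cv2.morphologyEx(m.astype(np.uint8),cv2.MORPH_CLOSE,np.ones((5,5)));a,c,mm=max(blobs(m,80),key=lambda b:b[0])
    P=np.array([onz('top',u,v,.021)[:2] for v,u in np.argwhere(mm)])
    c=P.mean(0);U,S,Vt=np.linalg.svd(P-c);d=Vt[0]*(-1 if Vt[0][1]>0 else 1)  # toward -y (cap)
    s=(P-c)@d;n=np.array([-d[1],d[0]]);q=(P-c)@n
    lo,hi=np.percentile(s,[.5,99.5]);wq=np.percentile(q[s<lo+.11],[2,98])
    print('flask area',a,'len',round(hi-lo,4),'width',(wq[1]-wq[0]).round(4),'axis yaw',np.degrees(np.arctan2(d[1],d[0])).round(1))
    o=c+d*(lo+.060)+n*np.mean(wq);o2=c+d*(hi-.088)+n*np.mean(wq);print('origin from base end',o.round(4),'from cap end',o2.round(4));return m
if __name__=='__main__':
    t=cv2.imread('pics/t13.png')[...,::-1].copy();flask(t)
    for y in(-62,-45,62):
        for a,b in((-125,-95),(75,120)):
            r=[]
            for x in range(a,b,2):
                u,v=proj('top',w(x,y,44));r.append(str(int(cv2.getRectSubPix(t,(1,1),(float(u),float(v)))[0,0][0])))
            print(y,a,' '.join(r))
E
python3 fl.py
```

```text
flask area 436 len 0.1418 width 0.0214 axis yaw -94.8
origin from base end [ 0.559  -0.3856] from cap end [ 0.5596 -0.3794]
-62 -125 112 109 117 131 146 150 147 136 120 114 111 109 110 110 110
-62 75 108 108 109 106 102 99 102 111 125 136 141 142 138 141 145 149 149 148 147 148 149 149 144
-45 -125 115 109 113 127 144 147 141 127 113 105 101 101 107 114 121
-45 75 116 105 100 101 104 103 103 106 112 119 121 117 120 129 142 149 151 152 151 148 147 148 144
62 -125 127 121 116 127 138 143 138 127 115 107 108 105 103 102 104
62 75 103 102 103 104 102 102 105 110 119 132 141 140 136 133 136 141 146 147 146 147 145 144 143
```

Both ends check out: near edge at x≈−110, far edge at x≈91, so the grate is home. Now the flask.

```bash
python3 -c "
from h import *
print(np.round(env.state()['joints'],2));go(.5593,-.3825,.13,-4.8)"
```

```text
[-1.05  0.25  0.5   1.67 -0.13  1.25 -2.21]
go (0.5593, -0.3825, 0.13) -> [142.1 700.1  42.9] turn 88.2
```

```bash
python3 -m jog '[[10,45,0,-6,0],[20,90,0,-12,0],[30,140,0,-18,0],[40,190,0,-24,0],[50,240,10,-30,0],[60,290,20,-36,0],[70,340,30,-42,0],[80,390,40,-48,0],[90,440,43,-54,0],[100,490,43,-60,0],[110,540,43,-68,0],[120,590,43,-76,0],[132,640,43,-84,0],[142,690,43,-91,0],[142,700,43,-91,60],[142,700,43,-91,60],[142,700,43,-91,60]]' 20
python3 - <<'E'
from h import *
print(np.round(env.state()['joints'],2));go(.5593,-.3825,.009,-4.8)
im=snap('side','s14.png')
E
```

```text
time: 29.3
ee_pos: [0.5533, -0.3911, 0.1311]
ee_rot: [-2.339, -2.096, 0.002]
force: [0.4, 0.5, 0.7]
finger_gap: 0.0713
[ 0.07  0.5   0.69  1.51 -0.33  1.25  0.7 ]
go (0.5593, -0.3825, 0.009) -> [  9.2   5.2 122.1] turn -1.5
```

```bash
python3 -m jog '[[0,0,0,0,60],[0,0,0,0,60],[0,0,0,0,60]]' |grep pos; python3 -c "
from h import *
go(.5593,-.3825,.009,-4.8)"
```

```text
ee_pos: [0.5557, -0.3877, 0.1317]
go (0.5593, -0.3825, 0.009) -> [  5.4   3.  122.7] turn -1.1
```

```bash
python3 -m jog '[[3,2,40,-1,60],[3,2,80,-1,60],[3,2,90,-1,60],[3,2,90,-1,60]]' |grep pos; python3 -c "
from h import *
go(.5593,-.3825,.009,-4.8)"
```

```text
ee_pos: [0.5565, -0.3851, 0.04]
go (0.5593, -0.3825, 0.009) -> [ 2.8  2.7 31. ] turn -0.2
```

```bash
python3 -m jog '[[2,3,15,0,60],[2,3,26,0,60],[2,3,31,0,60],[2,3,31,0,60],[2,3,31,0,60]]' |egrep 'pos|force'; python3 -m jog '[[0,0,0,0,150],[0,0,0,0,255],[0,0,0,0,255],[0,0,0,0,255],[0,0,0,0,255],[0,0,0,0,255]]' 25 |egrep 'pos|force|gap';  python3 -m jog '[[0,0,-20,0,255],[0,0,-60,0,255],[0,0,-100,0,255],[0,0,-130,0,255],[0,0,-130,0,255]]' |egrep 'pos|force|gap'; python3 -c "
from h import *
s=env.state();print(s['moment']);go(*w(-55.5,0,140),-7.05)"
```

```text
ee_pos: [0.5607, -0.385, 0.0109]
force: [0.1, 0.3, -0.3]
ee_pos: [0.5605, -0.3846, 0.0107]
force: [-0.8, -0.7, 1.1]
finger_gap: 0.0354
ee_pos: [0.5627, -0.3868, 0.1459]
force: [0.3, -0.3, -1.6]
finger_gap: 0.0349
[-0.08232254  0.01267231 -0.06508912]
go (np.float64(0.5227196120425752), np.float64(0.13831181785278931), np.float64(0.14)) -> [519.6 -86.1   3.3] turn 2.0
```

```bash
python3 -m jog '[[30,-5,0,0,255],[75,-12,0,0,255],[120,-20,0,1,255],[165,-28,0,1,255],[210,-35,0,2,255],[255,-42,0,2,255],[300,-50,0,2,255],[345,-58,0,2,255],[390,-65,0,2,255],[435,-72,0,2,255],[475,-80,0,2,255],[505,-84,0,2,255],[520,-86,0,2,255],[520,-86,0,2,255],[520,-86,0,2,255],[520,-86,0,2,255]]' |egrep 'pos|gap'
python3 - <<'E'
from h import *
s=env.state();print(totray(s['ee_pos']).round(1));go(*w(-55.5,0,70),-7.05)
t=snap('top','t15.png');a=snap('side','s15.png')
b=np.hstack([cv2.resize(a[90:230,220:400],(540,420)),cv2.resize(t[150:260,225:325],(382,420))])
cv2.imwrite('pics/x15.png',cv2.resize(b,(800,364))[...,::-1])
E
```

```text
ee_pos: [0.5209, 0.1382, 0.1403]
finger_gap: 0.0352
[-57.2  -0.4 140.3]
go (np.float64(0.5227196120425752), np.float64(0.13831181785278931), np.float64(0.07)) -> [ 0.5  1.7 70.3] turn -0.2
```

View pics/x15.png

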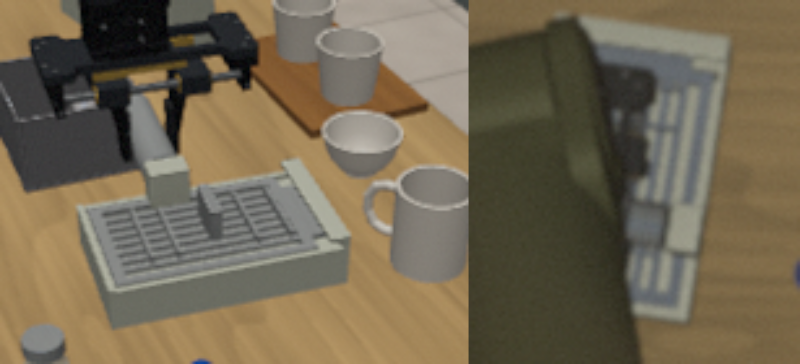

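Run:
```python
from h import *
t=cv2.imread('pics/t15.png')
for x in(-62,-57,-52):
    r=[]
    for y in range(-50,-104,-2):
        u,v=proj('top',w(x,y,169));p=cv2.getRectSubPix(t,(3,3),(float(u),float(v))).reshape(-1,3).mean(0);r.append(f'{-y}:{int(p[2])}/{int(p[2]-p[0])}')
    print(x,' '.join(r))
for x in range(-90,-25,4):
    u,v=proj('top',w(x,-76,169));p=cv2.getRectSubPix(t,(1,1),(float(u),float(v)))[0,0];print(x,p,end=' ')
```

```text
-62 50:93/-5 52:87/-2 54:88/2 56:98/6 58:116/11 60:136/14 62:147/16 64:151/16 66:153/17 68:152/16 70:153/16 72:154/16 74:153/16 76:149/15 78:140/15 80:125/16 82:114/25 84:112/35 86:117/46 88:123/52 90:126/54 92:126/53 94:126/53 96:126/53 98:127/53 100:127/53 102:127/53
-57 50:95/0 52:87/1 54:86/4 56:96/8 58:113/11 60:133/14 62:147/15 64:151/16 66:152/16 68:152/16 70:152/16 72:153/16 74:153/16 76:150/15 78:140/15 80:126/18 82:113/24 84:110/35 86:115/45 88:121/51 90:125/53 92:126/53 94:126/54 96:125/53 98:125/54 100:125/53 102:125/53
-52 50:89/4 52:83/4 54:83/6 56:95/9 58:116/12 60:134/14 62:146/16 64:150/16 66:151/16 68:152/16 70:152/16 72:153/16 74:153/16 76:150/16 78:138/15 80:123/18 82:111/25 84:107/34 86:112/44 88:119/50 90:122/52 92:123/52 94:122/52 96:122/52 98:122/52 100:122/52 102:122/52
-90 [135 151 150] -86 [134 149 148] -82 [121 135 135] -78 [ 97 108 109] -74 [131 146 147] -70 [140 157 157] -66 [137 153 154] -62 [137 154 153] -58 [138 154 154] -54 [138 155 154] -50 [137 156 155] -46 [133 150 149] -42 [129 144 144] -38 [136 150 149] -34 [132 147 148] -30 [133 148 147] -26 [134 149 149]
```

The cap spans tray y −58.5 to −82, so the flask's origin sits about 5.5 mm towards +y of the TCP. I'll correct for that and lower it.

```bash
python3 -c "
from h import *
go(*w(-55.5,-5.5,70),-7.05)"; python3 -m jog '[[-5,2,20,0,255],[-5,2,50,0,255],[-5,2,66,0,255],[-5,2,70,0,255],[-5,2,70,0,255],[-5,2,70,0,255]]' |egrep 'pos|force'; python3 -c "
from h import *
s=env.state();print(totray(s['ee_pos']).round(1),np.round(s['force'],1));go(*w(-55.5,-5.5,58),-7.05)"
```

```text
go (np.float64(0.5220445670301367), np.float64(0.13285340102817966), np.float64(0.07)) -> [-5.7  1.8 70.6] turn -0.2
ee_pos: [0.523, 0.1356, 0.0717]
force: [-0.3, -0.3, -0.8]
[-54.9  -2.7  71.7] [-0.3 -0.3 -0.8]
go (np.float64(0.5220445670301367), np.float64(0.13285340102817966), np.float64(0.058)) -> [-2.8 -0.6 13.7] turn -0.0
```

```bash
python3 -m jog '[[-3,0,5,0,255],[-3,0,10,0,255],[-3,0,13,0,255],[-3,0,13,0,255],[-3,0,13,0,255]]' |egrep 'pos|force'; for k in 1 2; do python3 -m jog '[[0,0,1,0,255],[0,0,2,0,255],[0,0,2,0,255]]' |egrep 'pos|force';done;  python3 -c "
from h import *
s=env.state();print(totray(s['ee_pos']).round(1),np.round(s['force'],1),np.round(s['moment'],2))"
```

```text
ee_pos: [0.5215, 0.1328, 0.0575]
force: [-0.4, 0.1, -1.8]
ee_pos: [0.5218, 0.1328, 0.0556]
force: [0.2, 0.5, -0.9]
ee_pos: [0.5222, 0.1328, 0.0551]
force: [-2.8, -0.9, 10.0]
[-55.4  -5.5  55.1] [-2.8 -0.9 10. ] [-0.3   0.7   0.14]
```

Contact comes at exactly the predicted height. Let it settle, ease the press, open and retreat upward.

```bash
python3 -m jog '[[0,0,-1,0,255],[0,0,-1,0,255],[0,0,-1,0,255],[0,0,-1,0,140],[0,0,-1,0,130],[0,0,-1,0,110],[0,0,-1,0,110],[0,0,-1,0,110],[0,0,-10,0,110],[0,0,-30,0,110],[0,0,-70,0,110],[0,0,-110,0,110],[30,-10,-120,0,110],[75,-20,-120,0,110],[120,-30,-120,0,110],[165,-40,-120,0,110],[200,-50,-120,0,110],[200,-50,-120,0,110]]' |egrep 'time|pos|force|gap'
python3 - <<'E'
from h import *
t=snap('top','t16.png');a=snap('side','s16.png')
b=np.hstack([cv2.resize(a[90:230,220:400],(540,420)),cv2.resize(t[150:260,225:325],(382,420))])
cv2.imwrite('pics/x16.png',cv2.resize(b,(800,364))[...,::-1])
for x in(-65,-60,-55,-50,-45):
    r=[]
    for y in list(range(76,46,-2))+list(range(-50,-100,-2)):
        u,v=proj('top',w(x,y,84));p=cv2.getRectSubPix(t,(1,1),(float(u),float(v)))[0,0];r.append(f'{y}:{int(p[2])}')
    print(x,' '.join(r))
for y in(-76,-40,40):
    r=[]
    for x in range(-90,-20,3):
        u,v=proj('top',w(x,y,80 if y==-76 else 66));p=cv2.getRectSubPix(t,(1,1),(float(u),float(v)))[0,0];r.append(f'{x}:{int(p[2])}')
    print('y',y,' '.join(r))
E
```

```text
time: 36.85
ee_pos: [0.4934, 0.3447, 0.1737]
force: [-0.3, 0.1, -0.3]
finger_gap: 0.0496
-65 76:75 74:73 72:74 70:74 68:85 66:100 64:115 62:116 60:110 58:103 56:97 54:99 52:99 50:100 48:100 -50:105 -52:105 -54:103 -56:96 -58:83 -60:82 -62:96 -64:120 -66:136 -68:139 -70:140 -72:140 -74:140 -76:140 -78:141 -80:141 -82:141 -84:129 -86:108 -88:85 -90:73 -92:71 -94:72 -96:75 -98:76
-60 76:77 74:77 72:77 70:78 68:88 66:102 64:114 62:118 60:113 58:111 56:109 54:108 52:109 50:109 48:110 -50:113 -52:113 -54:109 -56:101 -58:90 -60:80 -62:94 -64:113 -66:130 -68:139 -70:139 -72:139 -74:140 -76:140 -78:140 -80:140 -82:137 -84:129 -86:100 -88:78 -90:66 -92:70 -94:70 -96:73 -98:74
-55 76:78 74:79 72:78 70:81 68:89 66:103 64:114 62:117 60:115 58:110 56:108 54:107 52:107 50:106 48:108 -50:108 -52:107 -54:102 -56:94 -58:82 -60:76 -62:90 -64:118 -66:133 -68:138 -70:139 -72:138 -74:137 -76:137 -78:138 -80:141 -82:136 -84:122 -86:97 -88:81 -90:74 -92:73 -94:73 -96:75 -98:75
-50 76:79 74:78 72:79 70:80 68:90 66:104 64:119 62:120 60:110 58:103 56:101 54:101 52:101 50:100 48:100 -50:95 -52:96 -54:93 -56:87 
[... 320 characters left out ...]
1 -68:137 -70:138 -72:137 -74:137 -76:136 -78:137 -80:138 -82:137 -84:130 -86:106 -88:83 -90:70 -92:70 -94:71 -96:73 -98:74
y -76 -90:109 -87:109 -84:108 -81:102 -78:89 -75:95 -72:129 -69:143 -66:141 -63:139 -60:140 -57:138 -54:137 -51:138 -48:138 -45:137 -42:133 -39:123 -36:112 -33:107 -30:103 -27:104 -24:105 -21:105
y -40 -90:126 -87:127 -84:126 -81:125 -78:122 -75:110 -72:94 -69:92 -66:98 -63:106 -60:113 -57:111 -54:106 -51:102 -48:97 -45:89 -42:82 -39:96 -36:116 -33:123 -30:124 -27:125 -24:124 -21:125
y 40 -90:112 -87:113 -84:112 -81:113 -78:109 -75:96 -72:82 -69:85 -66:94 -63:100 -60:109 -57:112 -54:109 -51:106 -48:102 -45:93 -42:85 -39:88 -36:107 -33:114 -30:116 -27:115 -24:115 -21:114
```

View pics/x16.png

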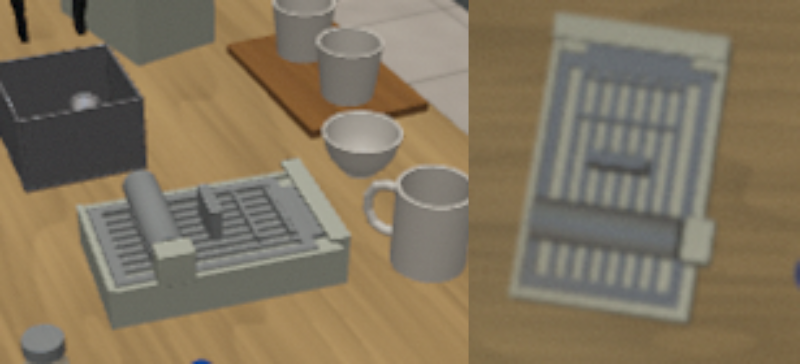

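```bash
python3 -c "
from h import *
t=cv2.imread('pics/t16.png')
for y in(-55,55):
    for a,b in((-121,-97),(79,105)):
        print(y,a,[int(cv2.getRectSubPix(t,(1,1),tuple(map(float,proj('top',w(x,y,44)))))[0,0][2]) for x in range(a,b,2)])
print(env.job_done())"
```

```text
-55 -121 [116, 131, 146, 155, 148, 131, 114, 105, 103, 103, 106, 112]
-55 79 [104, 102, 104, 104, 104, 111, 123, 137, 145, 145, 142, 136, 140]
55 -121 [119, 128, 140, 148, 142, 131, 118, 111, 110, 110, 110, 113]
55 79 [102, 103, 103, 103, 109, 116, 126, 140, 144, 143, 139, 140, 143]
the job is handed in; nothing more can be done
None
```

The job is handed in, at about 37 s on the robot clock. I cleared all four capsules from the tray into the grey caddy. I then gripped the grate by its fin, tilted it, hooked the tongue under the lip and swung the near end down. Only one flask was there today, the slim one, and it now lies in the narrow cradle.

- **Capsules:** the top view showed all four in the caddy and the tray empty. That check was made before the grate went in. The last side picture still shows one in the caddy, the only one visible from that angle.
- **Grate:** it lies flat in the last pictures. Its near edge is at tray x ≈ −110 mm and the plate's far end at ≈ 91 mm, so the tongue tip is at ≈ 110–111 mm, under the lip. I had no precise height measurement to confirm flatness. The flask did touch down within 1 mm of the height expected with the grate home.
- **Flask:** it rests lengthwise between the rails, centred at tray x ≈ −56 mm and about 1.5 mm off centre along its length.
- **Disagreement:** during the tilt, the corner measurements and the contact geometry disagreed (0.2 against 0.12 rad). I put that down to the grate sitting about 5 mm lower in the grip than planned. I settled it by feeling for contact and checking the plate edges in the top view before swinging down.

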